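# Carry the caddy with a rolling bottle over the washboard

## Task

A bottle lies on its side at one end of the blue laundry caddy, whose floor is slightly crowned in the middle so that the bottle runs off to either side. Take the caddy by its overhead wooden bar, lift it and carry it to about a hand's breadth (100 mm) above the middle of the green washboard; tilt it gently to roll the bottle up onto the black band across the middle of the tray, and keep the bottle on that band for a good 6 s. Never let the bottle bang against the yellow ends or leave the tray, do not tip the caddy steeply or disturb the other things; the program finishes while still holding the caddy there, level, with the bottle resting on the band.

Things in the scene. Friction and masses are not known exactly. Their poses are not given: they have to be found in the camera images.
- caddy: Caddy, 0.44 kg (+-15 %): blue tray 152 (x) by 400 mm (y). Origin: centre of its underside; z up; y along the tray, the way the bottle rolls. Its floor is crowned: level at z = 9.7 mm for |y| < 22 mm, falling outward by 0.028 rad to |y| = 66 mm, then 0.056 rad to |y| = 110 mm, then level shelves at z = 6 mm to the ends. Side rails to z = 20 mm; wires from bar to rails at |y| = 130 mm
- grip_bar (a point): Centre of the caddy's light wooden overhead grip bar, 140 mm straight above the caddy's origin, same axes. The bar lies across the tray along x: 156 mm long, 26 mm wide (y), 26 mm high. Take it at its middle from above, fingers closing along the caddy's y; the bottle passes below
- band (a point): Centre of the black band across the top of the crowned floor, 9.7 mm straight above the caddy's origin, same axes. The band reaches from y = -30 to +30 mm over the tray's width; the bottle is on the band when its axis is above it
- end_a: Yellow end of the caddy's tray at its +y end, fixed to the caddy and with the same origin and axes as caddy: 8 mm thick, its inner face at y = +192 mm, its top at z = 30 mm
- end_b: Yellow end of the caddy's tray at its -y end, fixed to the caddy and with the same origin and axes as caddy: inner face at y = -192 mm, its top at z = 30 mm
- bottle: White bottle, red stripe, lying across the tray: 60 mm diameter, 123 mm long, 0.25 kg (+-30 %), a solid roller. Origin: on its axis at mid-length; x along its axis to the cap, y, z turn as it rolls. On a slope a (rad, tray tilt plus floor) it accelerates 6.5 (a - 0.017) m/s2 downhill; below 0.017 rad it slows and stays. Meets the ends at y = +-162 mm; starts on the +y shelf, y = 115 to 150 mm
- washboard: Green plastic washboard lying flat and fixed on the ledge, 200 mm (x) by 300 mm (y), ribbed, its ribs and side strips up to 22 mm high. Origin: centre of its underside
- soap_holder: Pale blue ceramic bar holder, 90 by 130 by 32 mm, loose, bystander, with a bar of soap in it. Origin: centre of its underside
- cup: Stainless steel cup, 74 mm in diameter, 85 mm high, loose, bystander. Origin: centre of its underside
- softener: Orange bottle with a white cap, 72 mm in diameter, 190 mm high, standing, loose, bystander. Origin: centre of its underside
- brush: Brush lying on the ledge, loose, bystander. Origin: on its underside
- peg_basket: Red basket with clothes pegs, 150 by 170 by 75 mm, loose, bystander. Origin: centre of its underside
- dustpan: Grey plastic dustpan whose handle is held in an aluminium clamp on a post, some 200 mm high in all, fixed, bystander. Origin: centre of the post's foot
There are look-alikes about, which are no part of the job. What is shaped like the bottle but pink or purple is not meant.

How it is judged:
By the outcome, as a careful person would: the job done as asked, in the order asked, and still so for the second after the job is handed in, while the arm keeps its last pose, push and grip.
It also fails if it takes over 67 s, if anything falls off the work surface, if the arm or the gripper's body presses on something with over 40 N, if the wrist force passes 120 N, or if a joint passes its speed limit or range.

## Robot

A 7-joint arm with a two-finger parallel gripper is mounted at the origin on the work surface. World frame = base frame: x ahead of the robot, y to its left, z up, the work surface at z = 0. Lengths are in m, angles in rad, forces in N, time in s.
With the tool pointing down it reaches from about 0.4 to 0.85 m from the base axis. Payload 4.5 kg.
Tool frame: the origin (TCP) lies at the very end of the fingers, on their centre line; the grasp point (between the pads) lies 19 mm behind it; z points along the fingers, y is the line along which they close (so a half turn about z gives the same grasp; the last joint's range is limited). The gripper opens to 88 mm and grips with 3 to 60 N. Pads are 18 mm wide; open, the fingers measure 123 mm over their backs; the gripper's body (75 mm by 187 mm) begins 45 mm behind the grasp point.
Start: joints at [1.375, 0.689, -0.195, 1.565, 0.157, 0.902, -0.215], TCP at [0.142, -0.609, 0.239] pointing down, gripper open.
Joint ranges: [-3.01, 3.01], [-0.46, 2.08], [-1.47, 1.51], [0.13, 2.56], [-1, 4.14], [0.04, 2.09], [-2.66, 2.66]. Speed limits (rad/s): [2.57, 2.57, 3.14, 3.14, 3.14, 3.14, 3.14].

## Interface

Orientations are given as a unit quaternion [x, y, z, w].
In Python, from plant import r gives the robot as it stands. The module is installed in compiled form; this text tells all that it offers.
- The arm moves only by the shell command python3 -m pendant 'ROWS' [FORCE]. ROWS is JSON, one flat list of numbers, 7 for each row, row after row: the opening, from 0 (shut) to 1 (fully open), then the shift along the tool's x, y, z scaled (see below), then the turn, a rotation vector about the tool's x, y, z scaled (see below). A call has 1 to 12 rows; each row is the pose to reach, as a shift and turn from the pose commanded when the call began, along the tool's axes at that moment; what a row does not reach only later rows make up. The controller multiplies each number of a shift by 0.15 m and each number of a turn by pi/2 rad. A row lasts 1/10 s, in which the tool goes at most 50 mm and 8.59 degrees, less where a joint would pass 70% of its speed; a pose out of reach is approached as far as the arm can. A call with a number of a shift or a turn outside -1 to 1 is refused whole. A call with a gripper value outside its range is refused whole. The fingers move at their own pace and stop on an object; FORCE is the grip in N (left out, the last holds). Time passes only in rows, so rows that repeat a pose let the fingers close. It gives the time, the measured TCP pose, the force, the opening and the grip force at its end, in the units of the state.
- r.get_state(): the state, without advancing time (a new reading comes with each control period).
- r.snapshot(name): name is "scene" or "side" or "wrist"; returns a dict with "img" (420x560x3 uint8, red, green, blue), "mtx" (3x3 intrinsics, pixels), "k1" (the pictures are not rectified: a ray, as slopes to the right and down, at radius r is drawn at 1 + k1 r^2 times it, then the intrinsics apply), "cam_to_world" (4x4, takes a point from camera to world coordinates). Camera axes: x right, y up, looking along -z (the intrinsics and any distortion apply to the point x, -y, -z); pixel columns grow to the right and rows downward; lengths in m; the calibration is good to about 2 mm. A picture is of the moment at which its call begins. There is no depth.
- r.finish_job(): hands the job in; it is judged then, once.
The state is a dict: "clock": time; "q": joint angles; "qd": joint speeds; "joint_torque": joint torques, N m; "tool_pos": TCP position; "eef_rot": TCP orientation; "contact_force": force on the tool from outside, world axes, zero at the start; "moment": the same for the moment, N m; "opening": opening from 0.0 (shut) to 1.0 (fully open); "finger_force": force on a finger pad.
Only numpy, scipy, OpenCV 4.12 (cv2) and the standard library are available. Lean on these libraries where they do the work, as an engineer would, in place of code of your own. Each camera call takes 0.05 s, during which the arm holds its last target. There are 200 camera calls.

## Working session

There is one attempt and no reset: what is moved stays moved. The work goes in short steps, Python scripts to look and compute and a shell command to move; the robot and the scene stay as the last step left them, time stands still between calls to the robot, and variables do not carry over. Pictures are saved under pics/ and viewed, at most 10 in all, crops included, and the job is handed in when it is done.

```bash
mkdir -p pics; ls; cat > h.py <<'E'
import numpy as np, cv2, json
from plant import r
from scipy.spatial.transform import Rotation as R
def snap(n,save=None):
    s=r.snapshot(n)
    if save: cv2.imwrite('pics/'+save,s['img'][:,:,::-1])
    return s
def ray(s,u,v):
    K=np.array(s['mtx']);d=np.array([(u-K[0,2])/K[0,0],(v-K[1,2])/K[1,1]])
    x=d.copy()
    for _ in range(20): x=d/(1+s['k1']*(x@x))
    T=np.array(s['cam_to_world']);w=T[:3,:3]@np.array([x[0],-x[1],-1.]);return T[:3,3],w/np.linalg.norm(w)
def plane(s,u,v,z):
    o,d=ray(s,u,v);return o+d*(z-o[2])/d[2]
def tri(*ps):
    A=np.zeros((3,3));b=np.zeros(3)
    rs=[ray(*p) for p in ps]
    for o,d in rs:
        P=np.eye(3)-np.outer(d,d);A+=P;b+=P@o
    x=np.linalg.solve(A,b);return x,[np.linalg.norm((np.eye(3)-np.outer(d,d))@(x-o)) for o,d in rs]
def proj(s,p):
    T=np.linalg.inv(np.array(s['cam_to_world']));c=T[:3,:3]@np.array(p)+T[:3,3]
    x=np.array([c[0],-c[1]])/-c[2];x=x*(1+s['k1']*(x@x));K=np.array(s['mtx']);return K[0,0]*x[0]+K[0,2],K[1,1]*x[1]+K[1,2]
E
python3 - <<'E'
from h import *
for n in("scene","side"):
    s=snap(n,n+'.png');print(n,np.round(np.array(s['cam_to_world']),3).tolist(),np.array(s['mtx']).tolist(),s['k1'])
st=r.get_state();print(st)
E
```

```text
pics
scene [[0.792, -0.43, 0.434, 1.433], [0.611, 0.571, -0.549, -1.139], [-0.012, 0.699, 0.715, 1.561], [0.0, 0.0, 0.0, 1.0]] [[538.8922163813393, 0.0, 278.7103947787974], [0.0, 538.8922163813393, 209.4529692935864], [0.0, 0.0, 1.0]] -0.1407018059452535
side [[-0.788, 0.399, -0.47, -0.274], [-0.616, -0.524, 0.588, 1.018], [-0.012, 0.753, 0.658, 1.248], [0.0, 0.0, 0.0, 1.0]] [[468.7540638999874, 0.0, 275.4871780170038], [0.0, 468.7540638999874, 204.09440048343185], [0.0, 0.0, 1.0]] -0.07277568279581922
{'clock': 0.1, 'q': array([ 1.37480797,  0.68991748, -0.19454428,  1.5661755 ,  0.15733406,
        0.90254917, -0.21511269]), 'qd': array([ 0.0006453 , -0.00186358,  0.00023137, -0.00286636,  0.00131132,
       -0.00108564,  0.00107202]), 'joint_torque': array([-2.82275563e-03, -5.28494596e+01, -1.27164278e+00, -1.53836954e+01,
       -5.26426267e-02,  1.92347914e-03,  4.29831812e-05]), 'tool_pos': array([ 0.14219221, -0.60804427,  0.23799724]), 'eef_rot': array([ 9.93401107e-01,  1.14688959e-01, -1.61155451e-04, -8.10767731e-04]), 'contact_force': array([-0.07772006,  0.04714114, -0.06601273]), 'moment': array([-0.0159826 ,  0.00842602, -0.009898  ]), 'finger_force': 0.0, 'opening': 0.9986064173564873}
```

View pics/scene.png

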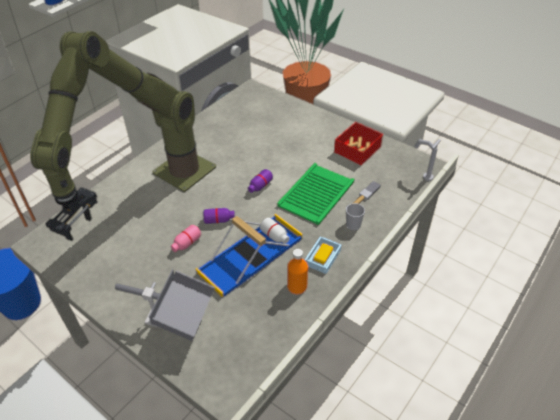

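View pics/side.png

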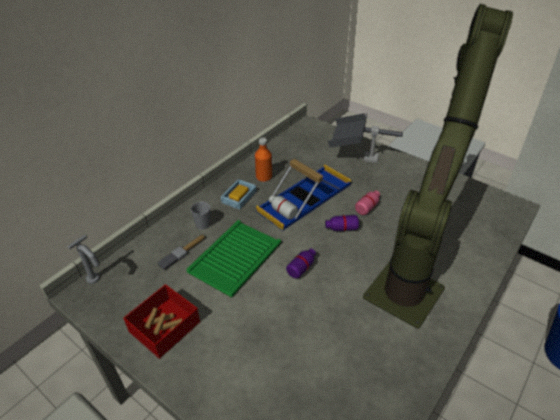

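The scene picture shows four bottle shapes: white with a red stripe on the blue tray (275,230), pink (186,239), and purple (218,215) and (260,180). The white one fits, because it lies on the caddy. The caddy centre is at about (248,252), its bar at (248,230), and the green board at (317,193). The side view agrees: bottle (284,207), bar (305,170), board (236,257). Next I'll confirm with a crop and measure.

```bash
cat > m.py <<'E'
from h import *
def mask(s,name,box=None):
    h=cv2.cvtColor(s['img'],cv2.COLOR_RGB2HSV).astype(int);H,S,V=h[...,0],h[...,1],h[...,2]
    m={'green':(H>45)&(H<80)&(S>150)&(V>60),'blue':(H>105)&(H<125)&(S>170)&(V>60),
       'yellow':(H>16)&(H<30)&(S>170)&(V>100),'wood':(H>8)&(H<22)&(S>70)&(S<190)&(V>90),
       'white':(S<50)&(V>150),'red':((H<6)|(H>172))&(S>110)&(V>80)}[name]
    if box: 
        b=np.zeros_like(m);b[box[1]:box[3],box[0]:box[2]]=1;m=m&b
    return m.astype(np.uint8)
def comps(m,amin=15):
    n,l,st,c=cv2.connectedComponentsWithStats(m)
    return [(st[i,4],c[i].round(1).tolist(),cv2.minAreaRect(np.argwhere(l==i)[:,::-1].astype(np.float32))) for i in range(1,n) if st[i,4]>=amin]
E
python3 - <<'E'
from m import *
B={'scene':(180,200,330,310),'side':(240,140,370,240)}
o=[]
for n in('scene','side'):
    s=snap(n);b=B[n]
    print(n)
    for k in('green','yellow','wood','white','red'):
        for a,c,rc in comps(mask(s,k,None if k=='green' else b)): print(k,a,c,cv2.boxPoints(rc).round(1).tolist())
    o.append(cv2.resize(s['img'][b[1]:b[3],b[0]:b[2]],(600,int(600*(b[3]-b[1])/(b[2]-b[0])*1))if 0 else (400,300),interpolation=cv2.INTER_CUBIC))
cv2.imwrite('pics/crop.png',np.hstack(o)[:,:,::-1])
E
```

```text
scene
green 2374 [315.0, 193.6] [[276.5, 204.0], [319.20001220703125, 152.10000610351562], [353.6000061035156, 180.3000030517578], [310.8999938964844, 232.1999969482422]]
yellow 102 [287.9, 225.3] [[273.6000061035156, 216.89999389648438], [275.6000061035156, 214.1999969482422], [301.3999938964844, 233.5], [299.29998779296875, 236.1999969482422]]
yellow 202 [322.4, 253.3] [[313.1000061035156, 258.8999938964844], [322.70001220703125, 242.0], [332.6000061035156, 247.60000610351562], [323.0, 264.6000061035156]]
yellow 49 [203.8, 277.1] [[196.0, 271.0], [197.5, 269.5], [212.0, 284.0], [210.5, 285.5]]
yellow 26 [218.2, 290.8] [[214.0, 288.0], [215.5, 286.5], [222.5, 293.5], [221.0, 295.0]]
wood 311 [248.0, 229.8] [[230.3000030517578, 221.10000610351562], [235.60000610351562, 214.5], [266.29998779296875, 239.10000610351562], [261.1000061035156, 245.6999969482422]]
wood 140 [296.4, 276.7] [[287.0, 258.0], [308.0, 258.0], [308.0, 294.0], [287.0, 294.0]]
wood 30 [208.7, 280.9] [[197.60000610351562, 271.20001220703125], [200.10000610351562, 269.0], [216.5, 287.79998779296875], [214.0, 290.0]]
w
[... 3487 characters left out ...]
10351562]]
wood 24 [275.7, 219.2] [[267.29998779296875, 213.89999389648438], [268.0, 213.0], [283.6000061035156, 224.10000610351562], [282.8999938964844, 225.10000610351562]]
white 64 [275.7, 200.9] [[269.1000061035156, 197.6999969482422], [275.8999938964844, 192.8000030517578], [282.5, 202.10000610351562], [275.70001220703125, 206.89999389648438]]
white 87 [285.6, 207.9] [[278.79998779296875, 208.1999969482422], [283.5, 201.3000030517578], [292.20001220703125, 207.1999969482422], [287.6000061035156, 214.10000610351562]]
red 26 [366.8, 196.3] [[363.0, 194.0], [369.0, 194.0], [369.0, 199.0], [363.0, 199.0]]
red 42 [362.3, 209.6] [[356.0, 205.0], [369.0, 205.0], [369.0, 214.0], [356.0, 214.0]]
```

View pics/crop.png

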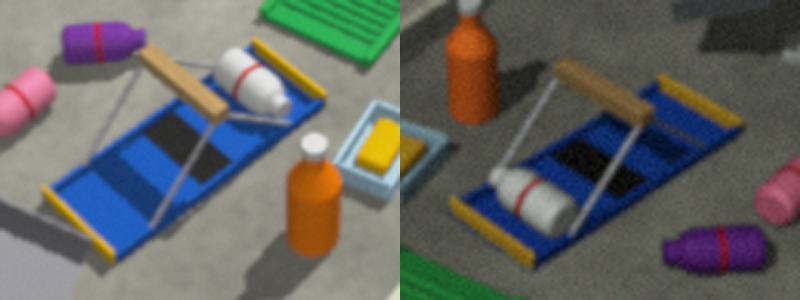

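The crop confirms it: white bottle with a red stripe at the tray end nearest the green board, cap toward the orange bottle. The black band lies below the bar.

```bash
python3 - <<'E'
from m import *
a=snap('scene');b=snap('side')
f=lambda p,q:tri((a,*p),(b,*q))
bar=f((248,229.8),(304.8,169.3));print('bar',bar)
A=f((287.9,225.3),(269.8,217.4));B=f((209.3,282.3),(336.6,173.6));print('A',A,'B',B)
d=A[0]-B[0];print('len',np.linalg.norm(d),'yaw of +y',np.degrees(np.arctan2(d[1],d[0])),'mid',(A[0]+B[0])/2)
# bar ends: side-view left end <-> scene right end
P=f((263.7,242.4),(290,160.9));Q=f((233,217.8),(319.5,178.6));print('barends',P,Q,np.linalg.norm(P[0]-Q[0]),np.degrees(np.arctan2(*(P[0]-Q[0])[[1,0]])))
for n,s in(('scene',a),('side',b)):
    m=mask(s,'green');m=cv2.morphologyEx(m,cv2.MORPH_CLOSE,np.ones((5,5)))
    c=max(cv2.findContours(m,0,1)[0],key=cv2.contourArea)
    q=cv2.approxPolyDP(cv2.convexHull(c),6,True)[:,0]
    W=np.array([plane(s,*p,0.015) for p in q]);print(n,q.tolist(),W.round(3).tolist(),'c',W.mean(0))
    print('cent',plane(s,*[cv2.moments(c)[k]/cv2.moments(c)['m00'] for k in('m10','m01')],0.016))
st=r.get_state();print(R.from_quat(st['eef_rot']).as_matrix().round(3))
E
```

```text
bar (array([ 0.54789792, -0.19783882,  0.1462532 ]), [np.float64(0.0002303096839766188), np.float64(0.00023030968397675993)])
A (array([ 0.57472552, -0.00339835,  0.01895148]), [np.float64(0.003000824879165868), np.float64(0.0030008248791658894)]) B (array([ 0.51787629, -0.39247535,  0.01982643]), [np.float64(0.0029177166301532966), np.float64(0.0029177166301534167)])
len 0.39320924259094003 yaw of +y 81.6871622725327 mid [ 0.5463009  -0.19793685  0.01938896]
barends (array([ 0.62842772, -0.20929531,  0.14468237]), [np.float64(0.00016704934186453416), np.float64(0.00016704934186441618)]) (array([ 0.46818281, -0.18482436,  0.14638793]), [np.float64(0.0019032811738422094), np.float64(0.0019032811738423287)]) 0.16211158774665974 -8.682540234645097
scene [[314, 164], [352, 179], [318, 223], [278, 204]] [[0.447, 0.362, 0.015], [0.632, 0.379, 0.015], [0.662, 0.082, 0.015], [0.472, 0.071, 0.015]] c [0.5530451  0.22366144 0.015     ]
cent [0.55755587 0.21051516 0.016     ]
side [[238, 221], [280, 241], [231, 296], [187, 269]] [[0.66, 0.082, 0.015], [0.466, 0.068, 0.015], [0.44, 0.365, 0.015], [0.639, 0.372, 0.015]] c [0.55120875 0.22180903 0.015     ]
cent [0.54788442 0.23584684 0.016     ]
[[ 0.974  0.228 -0.   ]
 [ 0.228 -0.974  0.   ]
 [-0.    -0.001 -1.   ]]
```

```bash
python3 -m pendant '[1,0,0,-0.3,0,0,0, 1,0,0,-0.6,0,0,0, 1,0.1,-0.06,-0.8,0,0,0, 1,0.35,-0.22,-0.8,0,0,0, 1,0.6,-0.38,-0.8,0,0,0, 1,0.85,-0.54,-0.8,0,0,0, 1,1,-0.63,-0.8,0,0,0]' 40
python3 -m pendant '[1,0.25,-0.16,0,0,0,0, 1,0.5,-0.32,0,0,0,0, 1,0.75,-0.47,0,0,0,0, 1,1,-0.63,0,0,0,0]'
python3 -m pendant '[1,0.25,-0.16,0,0,0,0.06, 1,0.5,-0.32,0,0,0,0.12, 1,0.75,-0.47,0,0,0,0.18, 1,1,-0.63,0,0,0,0.241, 1,1,-0.63,0,0,0,0.241, 1,1,-0.63,0,0,0,0.241]'
python3 - <<'E'
from h import *
st=r.get_state();M=R.from_quat(st['eef_rot']).as_matrix();print(st['clock'],st['tool_pos'],M.round(3).tolist(),st['q'].round(2))
print('to bar (tool, units)',M.T@(np.array([.5475,-.198,.121])-st['tool_pos'])/.15)
snap('wrist','w1.png');a=snap('scene')
print('softener',plane(a,297,290,0.0),'dustpan',plane(a,165,320,0.0),'cup',plane(a,354,225,0))
E
```

```text
clock: 1.0
tool_pos: [0.2699, -0.4792, 0.3591]
eef_rot: [0.993, 0.117, 0.001, -0.0]
contact_force: [0.6, 0.3, -0.3]
opening: 1.004
finger_force: 0.0
clock: 1.4
tool_pos: [0.3924, -0.355, 0.3589]
eef_rot: [0.993, 0.114, 0.0, 0.0]
contact_force: [0.1, -0.9, 0.3]
opening: 0.999
finger_force: 0.0
clock: 2.0
tool_pos: [0.5165, -0.2288, 0.3585]
eef_rot: [0.997, -0.072, -0.0, 0.0]
contact_force: [-0.5, -0.8, -0.6]
opening: 1.006
finger_force: 0.0
2.0 [ 0.51649686 -0.22882124  0.35847257] [[0.989, -0.145, -0.0], [-0.145, -0.989, 0.0], [-0.0, 0.0, -1.0]] [ 0.44  0.48 -0.17  1.58  0.09  1.09 -1.47]
to bar (tool, units) [ 0.17556067 -0.23328657  1.58305428]
softener [ 0.7801278  -0.21750742  0.        ] dustpan [ 0.49665143 -0.5933334   0.        ] cup [0.77397063 0.17060239 0.        ]
```

View pics/w1.png

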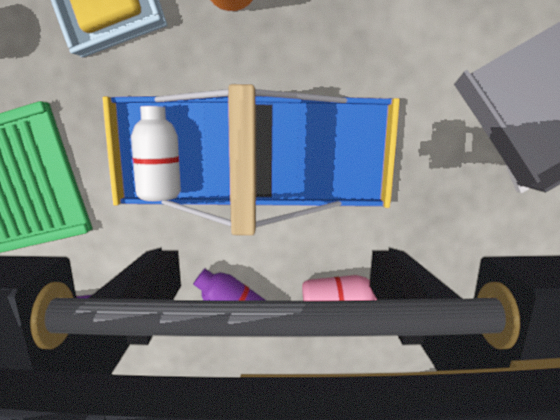

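The wrist view shows the bar from (242,86) to (242,234), with the bottle left of it at (156,155) and the yellow ends at x=112 and x=394. I'll move above the bar, lower partway, and measure the bar from a second wrist position.

```bash
cat > bar.py <<'E'
from m import *
def bar(s,hi):
    # wood blob in wrist picture -> centre + angle
    cs=[c for c in comps(mask(s,'wood'),300) if c[1][1]<300]
    return max(cs,key=lambda c:c[0])
E
python3 - <<'E'
from bar import *
import pickle
a=snap('wrist');c=bar(a,0);print(c[0],c[1],c[2]);print(plane(a,*c[1],.153),a['cam_to_world'])
pickle.dump((a,c),open('w1.pkl','wb'))
E
python3 -m pendant '[1,0.09,-0.12,0.3,0,0,0, 1,0.176,-0.233,0.53,0,0,0, 1,0.176,-0.233,0.53,0,0,0, 1,0.176,-0.233,0.53,0,0,0, 1,0.176,-0.233,0.53,0,0,0]'
python3 - <<'E'
from bar import *
import pickle
a,c=pickle.load(open('w1.pkl','rb'));b=snap('wrist','w2.png');e=bar(b,0);print(e)
print(plane(b,*e[1],.153))
x,res=tri((a,*c[1]),(b,*e[1]));print('bar top',x,res)
st=r.get_state();M=R.from_quat(st['eef_rot']).as_matrix();print(st['tool_pos'],st['clock'])
print(M.T@(x-st['tool_pos'])/.15, M.round(3).tolist())
for s,cc in((a,c),(b,e)):
    q=cv2.boxPoints(cc[2]);q=np.array([plane(s,*p,.153) for p in q]);print(q.round(4)[:,:2].tolist(),'mid',q.mean(0).round(4))
E
```

```text
3723 [239.4, 157.2] ((239.17483520507812, 158.114990234375), (150.13880920410156, 26.05023765563965), 88.9583740234375)
[ 0.55085008 -0.20137652  0.153     ] [[-1.49826816e-01  9.55973598e-01  2.52322028e-01  5.79834717e-01]
 [-9.88711989e-01 -1.45053188e-01 -3.75256603e-02 -2.41848117e-01]
 [ 7.26574084e-04 -2.55096164e-01  9.66915415e-01  5.03967520e-01]
 [ 0.00000000e+00  0.00000000e+00  0.00000000e+00  1.00000000e+00]]
clock: 2.65
tool_pos: [0.5472, -0.2017, 0.2809]
eef_rot: [0.997, -0.076, 0.001, 0.001]
contact_force: [-0.1, 1.2, 0.1]
opening: 1.002
finger_force: 0.0
(np.int32(5721), [271.1, 197.0], ((271.0, 200.5), (181.0, 34.0), 90.0))
[ 0.55425693 -0.20073991  0.153     ]
bar top [ 0.54931028 -0.19931986  0.13082348] [np.float64(0.0005736774277376505), np.float64(0.0005736774277376422)]
[ 0.5472821  -0.20154338  0.28102924] 2.7
[ 0.00820047 -0.01829951  1.00137196] [[0.989, -0.151, 0.003], [-0.151, -0.989, -0.002], [0.003, 0.002, -1.0]]
[[0.6237, -0.1996], [0.6202, -0.2247], [0.469, -0.2023], [0.4726, -0.1745]] mid [ 0.5464 -0.2003  0.153 ]
[[0.6238, -0.1983], [0.6198, -0.2241], [0.4687, -0.2024], [0.4733, -0.1729]] mid [ 0.5464 -0.1994  0.153 ]
```

```bash
python3 -m pendant '[1,-0.007,-0.009,0.25,0,0,0, 1,-0.007,-0.009,0.5,0,0,0, 1,-0.007,-0.009,0.75,0,0,0, 1,-0.007,-0.009,0.95,0,0,0, 1,-0.007,-0.009,1,0,0,0, 1,-0.007,-0.009,1,0,0,0, 1,-0.007,-0.009,1,0,0,0]'
python3 -m pendant '[1,0,0,0.067,0,0,0, 0.5,0,0,0.067,0,0,0, 0,0,0,0.067,0,0,0, 0,0,0,0.067,0,0,0, 0,0,0,0.067,0,0,0, 0,0,0,0.067,0,0,0, 0,0,0,0.067,0,0,0, 0,0,0,0.067,0,0,0, 0,0,0,0.067,0,0,0, 0,0,0,0.067,0,0,0]' 50
python3 - <<'E'
from h import *
s=snap('wrist','w3.png')
st=r.get_state();M=R.from_quat(st['eef_rot']).as_matrix()
print(st['clock'],st['tool_pos'],M.round(4).tolist(),st['opening'],st['finger_force'],M.T@st['contact_force'],M.T@st['moment'])
E
```

```text
clock: 3.4
tool_pos: [0.5477, -0.1988, 0.1311]
eef_rot: [0.997, -0.075, 0.002, 0.001]
contact_force: [0.0, 0.6, 0.2]
opening: 1.001
finger_force: 0.0
clock: 4.4
tool_pos: [0.5464, -0.1983, 0.1192]
eef_rot: [0.997, -0.075, 0.0, 0.0]
contact_force: [0.3, 0.3, -0.5]
opening: 0.289
finger_force: 50.0
4.45 [ 0.5463571  -0.19825558  0.11914984] [[0.9889, -0.1486, -0.0001], [-0.1486, -0.9889, -0.0004], [0.0, 0.0004, -1.0]] 0.2881079764777019 49.99591290950775 [0.26281127 1.26273246 0.35782768] [-0.12944549  0.01621627  0.04659817]
```

View pics/w3.png

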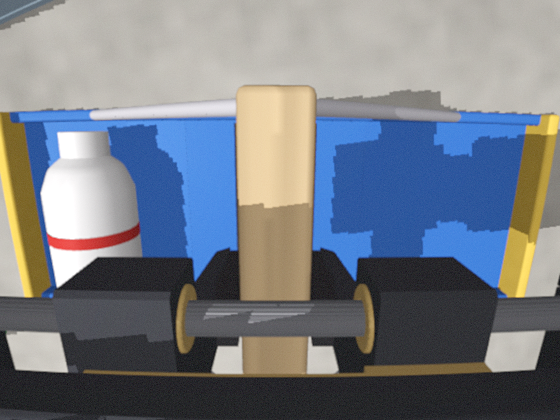

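The view looks straight along the tray: bottle at (92,240) on the +y side, bar in the fingers, both yellow ends visible. This makes it a good sensor for the bottle's place. I'll lift a little, with a slight +y-up bias.

```bash
cat > w.py <<'E'
from m import *
import sys
def look(save=None):
    st=r.get_state();s=snap('wrist',save)
    M=R.from_quat(st['eef_rot']).as_matrix();T=np.eye(4);T[:3,:3]=M;T[:3,3]=st['tool_pos']
    s=dict(s);s['cam_to_world']=np.linalg.inv(T)@np.array(s['cam_to_world'])
    m=mask(s,'red',(10,120,550,262))
    cs=[c for c in np.argwhere(m)]
    mm=M.T@st['moment'];ff=M.T@st['contact_force']
    tilt=np.arcsin(-(M[2,1]))  # world z of caddy +y (= -tool y)
    y=None
    if len(cs)>8:
        u=np.array(cs)[:,1];v=np.median(np.array(cs)[:,0]);e=[u.min(),u.max()+1]
        ys=[-plane(s,k,v,0.081)[1]*1000 for k in e];y=np.mean(ys);print('cols',e,'row',v,'n',len(cs),'edges y',np.round(ys,1),end=' ')
    ye=[[a,c] for a,c,_ in comps(mask(s,'yellow',(0,90,560,300)),100)]
    print('t',round(st['clock'],2),'BOTTLE y',y and round(y,1),'tilt',round(tilt,4),'Mx',round(mm[0],3),'Fz',round(ff[2],2),'pos',st['tool_pos'].round(4),'ends',ye,'grip',round(st['opening'],3))
if __name__=='__main__': look(sys.argv[1] if len(sys.argv)>1 else None)
E
python3 w.py
python3 -m pendant '[0,0,0,-0.005,0,0,0, 0,0,0.003,-0.015,0.003,0,0, 0,0,0.006,-0.03,0.006,0,0, 0,0,0.01,-0.05,0.01,0,0, 0,0,0.015,-0.07,0.013,0,0, 0,0,0.015,-0.09,0.013,0,0, 0,0,0.015,-0.1,0.013,0,0]' 50
python3 w.py
```

```text
cols [np.int64(47), np.int64(139)] row 241.0 n 938 edges y [163.7  95. ] t 4.45 BOTTLE y 129.3 tilt -0.0004 Mx -0.129 Fz 0.36 pos [ 0.5464 -0.1983  0.1191] ends [[np.int32(1860), [25.0, 203.2]], [np.int32(1053), [528.5, 181.0]]] grip 0.288
clock: 5.2
tool_pos: [0.5462, -0.2003, 0.1346]
eef_rot: [0.997, -0.074, 0.001, -0.01]
contact_force: [0.1, -0.8, -7.0]
opening: 0.287
finger_force: 50.1
cols [np.int64(52), np.int64(143)] row 241.0 n 934 edges y [159.8  92.1] t 5.2 BOTTLE y 126.0 tilt 0.0203 Mx -0.342 Fz 6.94 pos [ 0.5462 -0.2003  0.1346] ends [[np.int32(1817), [26.9, 202.9]], [np.int32(992), [530.1, 181.8]]] grip 0.287
```

```bash
python3 -m pendant '[0,0,0,-0.02,0,0,0, 0,0,0,-0.06,0,0,0, 0,0,0,-0.12,0,0,0, 0,0,0,-0.19,0,0,0, 0,0,0,-0.26,0,0,0, 0,0,0,-0.33,0,0,0, 0,0,0,-0.4,0,0,0, 0,0,0,-0.47,0,0,0, 0,0,0,-0.54,0,0,0, 0,0,0,-0.6,0,0,0, 0,0,0,-0.65,0,0,0, 0,0,0,-0.68,0,0,0]' 50
python3 w.py
```

```text
clock: 6.45
tool_pos: [0.5459, -0.2023, 0.2369]
eef_rot: [0.997, -0.074, 0.001, -0.01]
contact_force: [-0.8, 1.1, -7.7]
opening: 0.286
finger_force: 50.0
cols [np.int64(74), np.int64(163)] row 241.0 n 913 edges y [143.   77.8] t 6.45 BOTTLE y 110.4 tilt 0.0202 Mx -0.307 Fz 7.74 pos [ 0.5459 -0.2023  0.2369] ends [[np.int32(2062), [26.4, 203.7]], [np.int32(1211), [530.0, 184.1]]] grip 0.286
```

```bash
python3 -m pendant '[0,-0.001,-0.01,0,0,0,0, 0,-0.004,-0.03,0,0,0,0, 0,-0.008,-0.06,0.001,0,0,0, 0,-0.014,-0.1,0.002,0,0,0, 0,-0.021,-0.15,0.003,0,0,0, 0,-0.029,-0.21,0.004,0,0,0, 0,-0.039,-0.28,0.006,0,0,0, 0,-0.05,-0.36,0.007,0,0,0, 0,-0.061,-0.44,0.009,0,0,0, 0,-0.072,-0.52,0.01,0,0,0, 0,-0.083,-0.6,0.012,0,0,0, 0,-0.094,-0.68,0.014,0,0,0]' 50
python3 -m pendant '[0,-0.011,-0.08,0.002,0,0,0, 0,-0.022,-0.16,0.003,0,0,0, 0,-0.033,-0.24,0.005,0,0,0, 0,-0.044,-0.32,0.006,0,0,0, 0,-0.055,-0.4,0.008,0,0,0, 0,-0.067,-0.48,0.01,0,0,0, 0,-0.078,-0.56,0.011,0,0,0, 0,-0.089,-0.64,0.013,0,0,0, 0,-0.1,-0.72,0.014,0,0,0, 0,-0.111,-0.8,0.016,0,0,0, 0,-0.122,-0.88,0.018,0,0,0, 0,-0.133,-0.96,0.019,0,0,0]'
python3 -m pendant '[0,-0.011,-0.08,0.002,0,0,0, 0,-0.022,-0.16,0.003,0,0,0, 0,-0.033,-0.24,0.005,0,0,0, 0,-0.044,-0.32,0.006,0,0,0, 0,-0.055,-0.4,0.008,0,0,0, 0,-0.067,-0.48,0.01,0,0,0, 0,-0.078,-0.56,0.011,0,0,0, 0,-0.089,-0.64,0.013,0,0,0, 0,-0.1,-0.72,0.014,0,0,0, 0,-0.111,-0.8,0.016,0,0,0, 0,-0.122,-0.88,0.018,0,0,0, 0,-0.132,-0.95,0.019,0,0,0]'
python3 -m pendant '[0,-0.008,-0.06,0.001,0,0,0, 0,-0.015,-0.11,0.002,0,0,0, 0,-0.021,-0.15,0.003,0,0,0, 0,-0.025,-0.18,0.004,0,0,0, 0,-0.028,-0.2,0.004,0,0,0, 0,-0.029,-0.21,0.004,0,0,0, 0,-0.029,-0.21,0.004,0,0,0]'
python3 w.py; sleep 0; python3 - <<'E'
from h import *
snap('side','s2.png')
E
```

```text
clock: 7.7
tool_pos: [0.547, -0.098, 0.2361]
eef_rot: [0.997, -0.074, 0.001, -0.01]
contact_force: [0.3, -0.2, -7.0]
opening: 0.29
finger_force: 50.0
clock: 8.9
tool_pos: [0.5486, 0.0472, 0.2362]
eef_rot: [0.997, -0.074, 0.001, -0.01]
contact_force: [-0.1, -0.3, -7.2]
opening: 0.285
finger_force: 50.0
clock: 10.1
tool_pos: [0.55, 0.1914, 0.2362]
eef_rot: [0.997, -0.074, 0.001, -0.01]
contact_force: [0.0, -0.0, -7.3]
opening: 0.289
finger_force: 50.0
clock: 10.8
tool_pos: [0.5505, 0.2219, 0.2363]
eef_rot: [0.997, -0.074, 0.001, -0.01]
contact_force: [-0.0, 0.6, -6.1]
opening: 0.291
finger_force: 50.0
cols [np.int64(10), np.int64(163)] row 242.0 n 1024 edges y [193.2  77.8] t 10.8 BOTTLE y 135.5 tilt 0.0203 Mx -0.255 Fz 6.08 pos [0.5505 0.2219 0.2363] ends [[np.int32(1961), [26.5, 202.4]], [np.int32(1118), [530.0, 183.0]]] grip 0.291
```

View pics/s2.png

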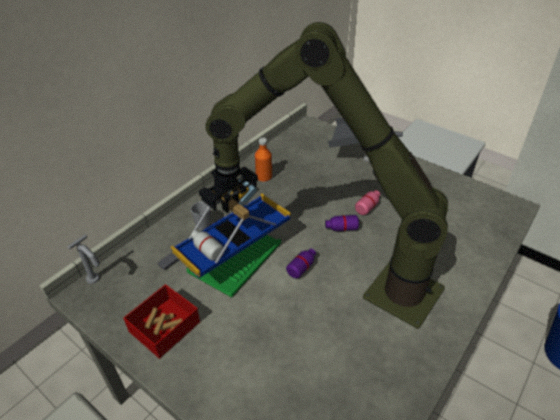

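The caddy hangs over the green board with the bottle at the foot of the +y slope, y≈110 (right edge at col 163). The red peg basket polluted the left edge, so I'll fix the mask. Then I'll tilt to about 0.09 rad.

```bash
python3 - <<'E'
t=open('w.py').read()
t=t.replace("    cs=[c for c in np.argwhere(m)]\n","    n,l,sq,_=cv2.connectedComponentsWithStats(cv2.dilate(m,np.ones((3,3))));cs=[]\n    if n>1: cs=[c for c in np.argwhere((l==1+np.argmax([q[4] if 228<q[1]+q[3]/2<262 and q[2]<110 else 0 for q in sq[1:]]))&(m>0))]\n")
open('w.py','w').write(t)
E
python3 w.py
python3 -m pendant '[0,0,0.014,0,0.012,0,0, 0,0,0.028,0,0.024,0,0, 0,0,0.041,0,0.036,0,0, 0,0,0.052,0,0.045,0,0, 0,0,0.052,0,0.045,0,0, 0,0,0.052,0,0.045,0,0, 0,0,0.052,0,0.045,0,0, 0,0,0.052,0,0.045,0,0]' 50
python3 w.py
```

```text
cols [np.int64(74), np.int64(163)] row 241.0 n 913 edges y [143.   77.7] t 10.9 BOTTLE y 110.3 tilt 0.0199 Mx -0.273 Fz 7.66 pos [0.5505 0.2214 0.2363] ends [[np.int32(1960), [26.6, 203.9]], [np.int32(1136), [530.0, 181.3]]] grip 0.288
clock: 11.75
tool_pos: [0.5493, 0.2147, 0.2362]
eef_rot: [0.996, -0.074, 0.003, -0.046]
contact_force: [-0.3, 0.0, -7.0]
opening: 0.291
finger_force: 50.0
cols [np.int64(118), np.int64(206)] row 243.0 n 907 edges y [110.4  47.3] t 11.75 BOTTLE y 78.9 tilt 0.0914 Mx -0.481 Fz 6.99 pos [0.5493 0.2147 0.2362] ends [[np.int32(1932), [26.1, 202.7]], [np.int32(1125), [529.5, 185.6]]] grip 0.291
```

```bash
python3 -m pendant '[0,0,-0.015,0,-0.013,0,0, 0,0,-0.03,0,-0.026,0,0, 0,0,-0.045,0,-0.039,0,0, 0,0,-0.045,0,-0.039,0,0]' 50
python3 w.py
```

```text
clock: 12.2
tool_pos: [0.5502, 0.2233, 0.2369]
eef_rot: [0.997, -0.073, 0.001, -0.015]
contact_force: [-0.6, 0.9, -6.7]
opening: 0.287
finger_force: 50.0
cols [np.int64(184), np.int64(239)] row 246.0 n 503 edges y [63.1 24.3] t 12.2 BOTTLE y 43.7 tilt 0.0308 Mx -0.021 Fz 6.75 pos [0.5502 0.2233 0.2369] ends [[np.int32(1993), [25.6, 204.1]], [np.int32(1154), [528.7, 184.6]]] grip 0.287
```

```bash
python3 -m pendant '[0,0,-0.012,0,-0.01,0,0, 0,0,-0.023,0,-0.02,0,0, 0,0,-0.023,0,-0.02,0,0]' 50
python3 w.py
```

```text
clock: 12.55
tool_pos: [0.5509, 0.2256, 0.2369]
eef_rot: [0.997, -0.074, 0.0, 0.0]
contact_force: [0.3, 0.3, -7.1]
opening: 0.289
finger_force: 50.0
cols [np.int64(217), np.int64(239)] row 244.0 n 224 edges y [39.7 24.2] t 12.55 BOTTLE y 32.0 tilt -0.001 Mx 0.125 Fz 7.09 pos [0.5509 0.2256 0.2369] ends [[np.int32(1781), [25.4, 204.0]], [np.int32(888), [529.5, 178.4]]] grip 0.289
```

```bash
python3 -m pendant '[0,0,0,0,0,0,0, 0,0,0,0,0,0,0, 0,0,0,0,0,0,0]' 50
python3 w.py
python3 -m pendant '[0,0,0,0,0,0,0, 0,0,0,0,0,0,0]' 50
python3 w.py w4.png
```

```text
clock: 12.9
tool_pos: [0.5509, 0.2239, 0.2369]
eef_rot: [0.997, -0.075, -0.0, 0.001]
contact_force: [-0.7, 0.1, -7.1]
opening: 0.291
finger_force: 50.0
cols [np.int64(226), np.int64(239)] row 242.0 n 127 edges y [33.3 24.2] t 12.9 BOTTLE y 28.7 tilt -0.0017 Mx 0.031 Fz 7.09 pos [0.5509 0.2239 0.2369] ends [[np.int32(1699), [26.0, 206.7]], [np.int32(1020), [528.6, 183.3]]] grip 0.291
clock: 13.15
tool_pos: [0.5508, 0.2242, 0.2369]
eef_rot: [0.997, -0.074, -0.0, 0.001]
contact_force: [0.4, -0.4, -7.6]
opening: 0.285
finger_force: 50.0
cols [np.int64(226), np.int64(239)] row 242.0 n 127 edges y [33.3 24.2] t 13.15 BOTTLE y 28.7 tilt -0.0016 Mx 0.019 Fz 7.6 pos [0.5508 0.2242 0.2369] ends [[np.int32(644), [18.0, 156.4]], [np.int32(983), [527.9, 184.2]], [np.int32(944), [32.4, 242.3]]] grip 0.285
```

View pics/w4.png

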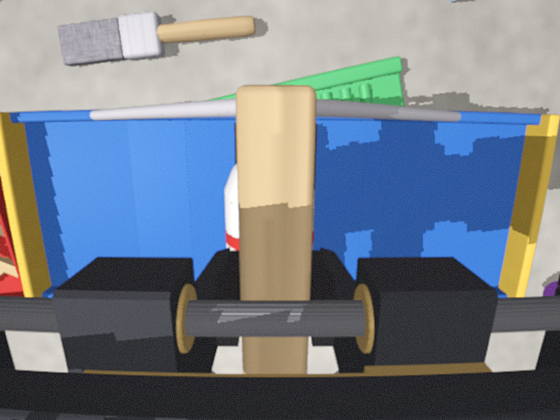

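The bottle is at rest under the bar, left edge at col 226, so y≈+2 mm: on the band. The caddy is level, so I'll hold it there for more than 7 s.

```bash
H='see rows typed below'
python3 -m pendant '[0,0,0,0,0,0,0, 0,0,0,0,0,0,0, 0,0,0,0,0,0,0, 0,0,0,0,0,0,0, 0,0,0,0,0,0,0, 0,0,0,0,0,0,0, 0,0,0,0,0,0,0, 0,0,0,0,0,0,0, 0,0,0,0,0,0,0, 0,0,0,0,0,0,0, 0,0,0,0,0,0,0, 0,0,0,0,0,0,0]' >/dev/null
python3 w.py
python3 -m pendant '[0,0,0,0,0,0,0, 0,0,0,0,0,0,0, 0,0,0,0,0,0,0, 0,0,0,0,0,0,0, 0,0,0,0,0,0,0, 0,0,0,0,0,0,0, 0,0,0,0,0,0,0, 0,0,0,0,0,0,0, 0,0,0,0,0,0,0, 0,0,0,0,0,0,0, 0,0,0,0,0,0,0, 0,0,0,0,0,0,0]' >/dev/null
python3 -m pendant '[0,0,0,0,0,0,0, 0,0,0,0,0,0,0, 0,0,0,0,0,0,0, 0,0,0,0,0,0,0, 0,0,0,0,0,0,0, 0,0,0,0,0,0,0, 0,0,0,0,0,0,0, 0,0,0,0,0,0,0, 0,0,0,0,0,0,0, 0,0,0,0,0,0,0, 0,0,0,0,0,0,0, 0,0,0,0,0,0,0]' >/dev/null
python3 -m pendant '[0,0,0,0,0,0,0, 0,0,0,0,0,0,0, 0,0,0,0,0,0,0, 0,0,0,0,0,0,0, 0,0,0,0,0,0,0, 0,0,0,0,0,0,0, 0,0,0,0,0,0,0, 0,0,0,0,0,0,0, 0,0,0,0,0,0,0, 0,0,0,0,0,0,0, 0,0,0,0,0,0,0, 0,0,0,0,0,0,0]' >/dev/null
python3 w.py
python3 -m pendant '[0,0,0,0,0,0,0, 0,0,0,0,0,0,0, 0,0,0,0,0,0,0, 0,0,0,0,0,0,0, 0,0,0,0,0,0,0, 0,0,0,0,0,0,0, 0,0,0,0,0,0,0, 0,0,0,0,0,0,0, 0,0,0,0,0,0,0, 0,0,0,0,0,0,0, 0,0,0,0,0,0,0, 0,0,0,0,0,0,0]' >/dev/null
python3 -m pendant '[0,0,0,0,0,0,0, 0,0,0,0,0,0,0, 0,0,0,0,0,0,0, 0,0,0,0,0,0,0, 0,0,0,0,0,0,0, 0,0,0,0,0,0,0, 0,0,0,0,0,0,0, 0,0,0,0,0,0,0, 0,0,0,0,0,0,0, 0,0,0,0,0,0,0, 0,0,0,0,0,0,0, 0,0,0,0,0,0,0]' >/dev/null
python3 w.py; python3 -c "
from h import *
snap('scene','s3.png')"
```

```text
cols [np.int64(226), np.int64(239)] row 242.0 n 127 edges y [33.3 24.2] t 14.4 BOTTLE y 28.7 tilt -0.0016 Mx 0.014 Fz 6.43 pos [0.5508 0.2242 0.2369] ends [[np.int32(1732), [25.3, 204.2]], [np.int32(950), [528.5, 182.4]]] grip 0.286
cols [np.int64(226), np.int64(239)] row 242.0 n 126 edges y [33.3 24.2] t 18.05 BOTTLE y 28.7 tilt -0.0016 Mx -0.011 Fz 7.09 pos [0.5508 0.2243 0.2369] ends [[np.int32(401), [13.9, 137.6]], [np.int32(372), [535.1, 157.0]], [np.int32(1283), [28.7, 226.0]], [np.int32(528), [524.7, 204.8]]] grip 0.283
cols [np.int64(226), np.int64(239)] row 242.0 n 127 edges y [33.3 24.2] t 20.5 BOTTLE y 28.8 tilt -0.0017 Mx 0.059 Fz 7.42 pos [0.5508 0.2242 0.2369] ends [[np.int32(1553), [25.7, 202.5]], [np.int32(979), [528.5, 182.5]]] grip 0.288
```

View pics/s3.png

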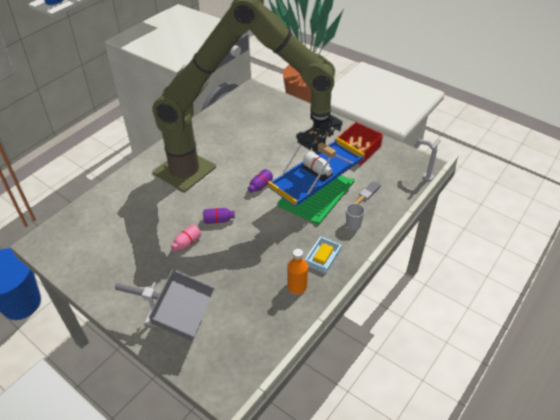

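The bottle sits in the middle of the tray (317,162) above the green board. It has been still for more than 7 s and nothing else has moved.

```bash
python3 -c "
from plant import r
print(r.finish_job())"
```

```text
the job is handed in; nothing more can be done
None
```

The job is handed in at about 20.5 s: the arm holds the caddy level (within 0.002 rad) roughly 100 mm above the middle of the washboard, and the bottle rests on the black band, about 2 mm from its centre and still for over 7 s.

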